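# Draw the slotted packing plate from under the washers

## Task

One of the two washer stacks has its slotted packing plate at the very bottom, under three washers; in the other it lies on top. Slide that plate level, out sideways by its upturned lug, so that the washers drop down their stud without being lifted, then lay the plate flat on the middle of the rubber mat, set down rather than dropped, and let go.

Things in the scene. Friction and masses are not known exactly. Their poses are not given: they have to be found in the camera images.
- packer: Dark steel plate to draw out, 8 mm thick, 0.31 kg. Origin: underside, mid-length. x -9 to 54 mm: 64 wide, with an 18 mm slot from x=11 open at +x (stud at x=20). x -54 to -9: tongue 20 wide, ending in an upturned lug at x=-50, 8 thick in x, 20 wide, top 40 mm above the underside; pinch its 8 mm from above. Lies on the stand's base; pulls out along its own -x (towards the robot), clear after 59 mm.
- washer_top: Topmost of the three loose steel washers above that plate: 50 mm outside, 18 mm hole, 8 mm thick, 0.1 kg. Origin: centre of its underside, z its axis. Starts 29 mm above the stand's underside, 21 mm once the plate is out and all three have dropped. All stay on the stud.
- stud: Fixed stand of this stack: grey base 5 mm thick, x -120 to 45 mm, 90 mm wide, with a 14 mm stud, top at 60 mm. Origin: underside, on the stud's axis; z up. A like stand on the other side (left or right varies) has an identical plate lying on top of its three washers: not that one.
- mat: The black rubber mat, fixed on the shelf between and in front of the stands: 170 mm (x) by 160 mm (y), 4 mm thick. Origin: centre of its underside, z up.
There are look-alikes about, which are no part of the job. Of the things like the mat, leave any that is blue or brown; of the rest the larger one is meant.

How it is judged:
By the outcome, as a careful person would: the job done as asked, in the order asked, and still so for the second after the job is handed in, with the robot touching nothing.
It also fails if it takes over 42 s, if anything falls off the work surface, if the arm or the gripper's body presses on something with over 40 N, if the wrist force passes 120 N, or if a joint passes its speed limit or range.

## Robot

A 6-joint arm with a two-finger parallel gripper is mounted at the origin on the work surface. World frame = base frame: x ahead of the robot, y to its left, z up, the work surface at z = 0. Lengths are in m, angles in degrees, forces in N, time in s.
With the tool pointing down it reaches from about 0.375 to 0.975 m from the base axis. Payload 3.8 kg.
Tool frame: the origin (TCP) lies at the very end of the fingers, on their centre line; the grasp point (between the pads) lies 19 mm behind it; y points along the fingers, z is the direction in which the jaws open and shut, and the axes are right-handed (so a half turn about y gives the same grasp; the last joint's range is limited). The gripper opens to 85 mm and grips with 20 to 120 N. Pads are 22 mm wide; open, the fingers measure 114 mm over their backs; the gripper's body (76 mm by 85 mm) begins 54 mm behind the grasp point. The pads swing forward as they close: fully open they stand 13 mm farther back than shut.
Start: joints at [-70.411, 15.12, 91.902, -0, 72.978, -2.114], TCP at [0.25, -0.627, 0.205] pointing down, gripper open.
Joint ranges: [-150.88, 150.88], [-54.13, 125.18], [17.81, 147.31], [-75.09, 255.09], [0, 152.58], [-146.25, 146.25]. Speed limits (degrees/s): [147.25, 147.25, 180, 180, 180, 180].

## Interface

Orientations are given as [roll, pitch, yaw] about the fixed x, y, z axes, in that order (R = Rz(yaw) Ry(pitch) Rx(roll)).
In Python, from bench import r, vision, order gives the robot as it stands.
- The arm moves only by the tool apply_moves, never from a script. Its argument "commands" is a list that holds one entry, the list of rows, each a list of 7 numbers: the turn, a rotation vector about the tool's x, y, z as a fraction of full scale, then the shift along the tool's x, y, z as a fraction of full scale, then the opening, from -1 (shut) to 1 (fully open), so that 0 is half open. A call has 1 to 10 rows; each row is the pose to reach, as a shift and turn from the pose commanded when the call began, along the tool's axes at that moment, turning the shorter way round; what a row does not reach only later rows make up. Full scale, the value 1, is 75 cm for a shift and pi rad for a turn. A row lasts 1/12 s, in which the tool goes at most 41.7 mm and 7.16 degrees, less where a joint would pass 70% of its speed; a pose out of reach is approached as far as the arm can. A call with a number of a shift or a turn outside -1 to 1 is refused whole. A call with a gripper value outside its range is refused whole. The fingers move at their own pace and stop on an object; "squeeze" is the grip in N (left out, the last holds). Time passes only in rows, so rows that repeat a pose let the fingers close. It gives the time, the measured TCP pose, the force and the opening at its end, in the units of the state.
- r.sense(): the state, without advancing time (a new reading comes with each control period).
- vision.get_image(name): name is "scene" or "side" or "wrist"; returns a dict with "frame" (400x640x3 uint8, red, green, blue), "depth" (400x640 float32, m along the optical axis (not along the pixel's ray), 0 where there is no reading), "fx", "fy", "cx", "cy" (pixels), "view" (4x4, takes a point from world to camera coordinates). Camera axes: x right, y down, z forward; pixel columns grow to the right and rows downward; lengths in m; the calibration is good to about 2 mm. A picture is of the moment at which its call begins.
- order.finish_job(): hands the job in, once; it reports no verdict.
The state is a dict: "clock": time; "q": joint angles; "qd": joint speeds; "tau": joint torques, N m; "tool_pos": TCP position; "tcp_rot": TCP orientation; "wrist_force": force on the tool from outside, world axes, zero at the start; "torque": the same for the moment, N m; "grip_width": opening from 0.0 (shut) to 1.0 (fully open).
Only numpy, scipy, OpenCV 4.12 (cv2) and the standard library are available. Lean on these libraries where they do the work, as an engineer would, in place of code of your own. Each camera call takes 0.05 s, during which the arm holds its last target.

## Working session

There is one attempt and no reset: what is moved stays moved. The work goes in short steps, Python scripts to look and compute and a tool call to move; the robot and the scene stay as the last step left them, time stands still between calls to the robot, and variables do not carry over. Pictures are saved under pics/ and viewed, and the job is handed in when it is done.

Besides the shell and the picture viewer there is one more tool, called after "Emit:" as name(argument=value, ...) on one line, values as JSON. apply_moves: Moves the arm, as the interface text tells. Shift numbers are shares of 75 cm and turn numbers shares of pi rad, none past 1 either way. Its arguments: {"type":"object","properties":{"commands":{"type":"array","items":{"type":"array","items":{"type":"array","items":{"type":"number"}}}},"squeeze":{"type":"number"}},"required":["commands"]}

```bash
mkdir -p pics; ls; cat > h.py <<'E'
import numpy as np,cv2
from bench import r,vision,order
def get(n):
    return vision.get_image(n)
def save(im,name): cv2.imwrite('pics/'+name,cv2.cvtColor(im,cv2.COLOR_RGB2BGR))
def cloud(d):
    h,w=d['depth'].shape; u,v=np.meshgrid(np.arange(w),np.arange(h)); z=d['depth']
    p=np.stack([(u-d['cx'])/d['fx']*z,(v-d['cy'])/d['fy']*z,z,np.ones_like(z)],-1)
    P=p@np.linalg.inv(d['view']).T
    P=P[...,:3]; P[z<=0]=np.nan
    return P
def ray(d,u,v,zp):
    M=np.linalg.inv(d['view']); c=M[:3,3]; k=M[:3,:3]@np.array([(u-d['cx'])/d['fx'],(v-d['cy'])/d['fy'],1]); return c+k*(zp-c[2])/k[2]
E
python3 - <<'E'
from h import *
import pickle
D={}
for n in ['scene','side','wrist']:
    D[n]=get(n); save(D[n]['frame'],n+'0.png')
    print(n,np.round(np.linalg.inv(D[n]['view'])[:3],3).tolist(),D[n]['fx'])
pickle.dump(D,open('d0.pkl','wb'))
print(r.sense())
E
```

```text
pics
scene [[0.058, 0.793, -0.606, 1.185], [0.998, -0.042, 0.04, -0.086], [0.006, -0.607, -0.794, 0.994]] 479.3144729812945
side [[0.992, -0.086, 0.095, 0.398], [-0.126, -0.519, 0.845, -0.743], [-0.023, -0.85, -0.525, 0.482]] 403.92520062362706
wrist [[0.37, -0.893, -0.255, 0.315], [-0.929, -0.357, -0.1, -0.6], [-0.002, 0.274, -0.962, 0.374]] 277.32896434883946
{'clock': 0.15, 'q': array([-7.04112762e+01,  1.51617418e+01,  9.19641293e+01,  1.46357904e-03,
        7.29769448e+01, -2.11316424e+00]), 'qd': array([ 0.07066642, -0.16673316, -0.16974886, -0.05021372,  0.0338568 ,
        0.04081033]), 'tau': array([ 8.39711010e-04, -5.15905309e+01, -3.67958808e+01,  2.64399438e-05,
        8.04048294e-03,  2.16298565e-05]), 'tool_pos': array([ 0.24941082, -0.62656681,  0.20391068]), 'tcp_rot': array([-9.01026944e+01,  5.18889450e-03, -1.58298546e+02]), 'wrist_force': array([-1.0382886 ,  0.63837349, -0.13142203]), 'torque': array([-0.00551798,  0.01665167, -0.01380063]), 'grip_width': 0.9984718953918285}
```

View pics/scene0.png

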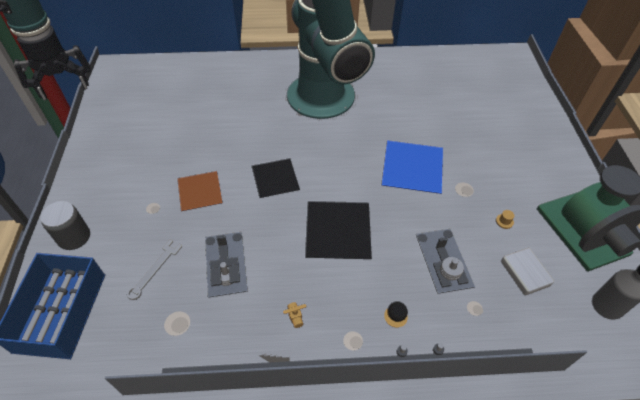

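View pics/side0.png

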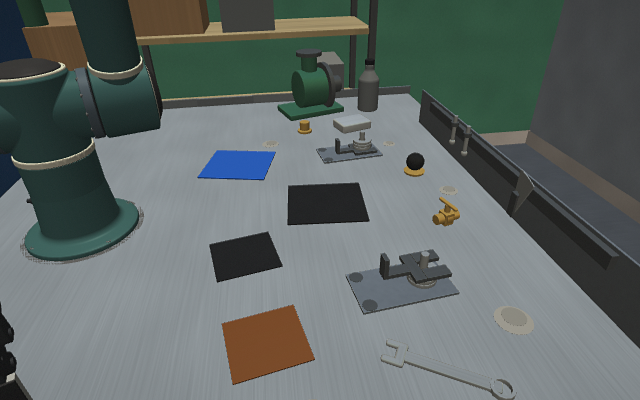

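View pics/wrist0.png

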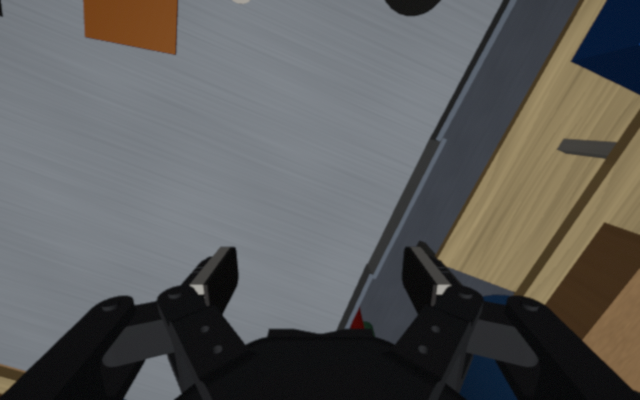

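Scene view: the left stand at (226,262) has its plate on top. The right stand at (445,260) shows light washers above a dark plate. Mat-like things: brown (200,190), small black (275,177), blue (413,166), large black (338,230). I'll check with a crop.

```bash
python3 - <<'E'
from h import *
import pickle
D=pickle.load(open('d0.pkl','rb'))
f=D['scene']['frame']
a=cv2.resize(f[220:300,405:485],(400,400),interpolation=cv2.INTER_CUBIC)
s=D['side']['frame']
b=cv2.resize(s[120:170,310:390],(400,250),interpolation=cv2.INTER_CUBIC)
c=cv2.resize(f[220:300,185:265],(400,400),interpolation=cv2.INTER_CUBIC)
im=np.zeros((600,800,3),np.uint8); im[:400,:400]=a; im[:400,400:]=c; im[400:,:400]=b[:200]
save(im,'crop0.png')
d=D['scene'];P=cloud(d)
hsv=cv2.cvtColor(f,cv2.COLOR_RGB2HSV)
# mat
m=(f.max(-1)<45)
m2=np.zeros_like(m);m2[195:265,295:380]=m[195:265,295:380]
cn=max(cv2.findContours(m2.astype(np.uint8),0,2)[0],key=cv2.contourArea)
q=np.array([ray(d,u,v,.004)[:2] for u,v in cn[:,0]],np.float32)
print('mat',cv2.minAreaRect(q))
# stand heights
for (u0,u1,v0,v1) in [(405,485,220,300)]:
    z=P[v0:v1,u0:u1,2]
    np.set_printoptions(linewidth=250)
    print((z[8:75:2,8:75:2]*1000).round().astype(int))
print(f[220:300:4,405:485:4].max(-1))
E
```

```text
mat ((0.510864794254303, 0.01294783502817154), (0.15290041267871857, 0.16355231404304504), 85.2920150756836)
[[ 1  4  0 ...  2  3  3]
 [ 1  2  4 ...  3  3  1]
 [ 4  3  5 ... -2  1  5]
 ...
 [ 6  1  4 ...  1  1  3]
 [ 4  1  7 ...  0  7  0]
 [ 1 -2  2 ...  4  4  0]]
[[159 158 158 156 156 155 155 155 155 154 154 153 152 153 154 153 154 153 154 157]
 [156 156 156 156 155 155 155 157 156 156 155 156 155 154 153 153 154 153 154 155]
 [161 160 159 159 159 159 158 158 157 156 154 139 154 154 155 156 157 157 158 158]
 [157 159 158 156 144 144 126 128 127 124  85  83 153 156 157 158 158 157 158 157]
 [159 157 158  98  84  87 123 124 125 122  83  83 133 157 158 155 158 157 157 158]
 [157 156 155 122  86  86 123 124 119  73  63 125 125 156 157 156 155 156 156 154]
 [156 159 160 159 123 122 122 123  54  48  66 123 126 150 157 159 159 159 158 158]
 [158 159 159 161 120 120 121 121  67  79 105 126 125 127 158 157 158 160 160 159]
 [160 161 160 162 152 121 123 121  96  82  84 123 125 126 155 160 160 160 156 157]
 [159 160 160 160 159 122 121 121 121  79  82 120 127 124 132 161 160 159 158 158]
 [157
[... 186 characters left out ...]
 112 118  82  80 153 144  86 148 154 126 160 160 161 158]
 [155 154 154 156 157 159 122 118  85  73  98 154 154 155 147 116 152 159 159 158]
 [156 155 158 156 157 158 156 121  87  82  95  99  99 101  85  88 122 157 159 157]
 [155 155 156 155 156 156 156 126 119  85  84  86 107  72  84  84 119 154 158 158]
 [156 157 155 156 156 157 157 145 121  65  85  82 118 117  88 111 121 130 157 156]
 [155 154 155 155 156 156 156 157 121 116 119 118 121 119 118 105 116 140 155 156]
 [152 152 152 152 152 152 152 154 117 107 120 136 153 156 159 159 157 157 157 156]
 [154 155 152 154 154 154 154 153 154 155 154 156 155 155 157 156 156 154 155 155]]<stdin>:23: RuntimeWarning: invalid value encountered in cast
```

View pics/crop0.png

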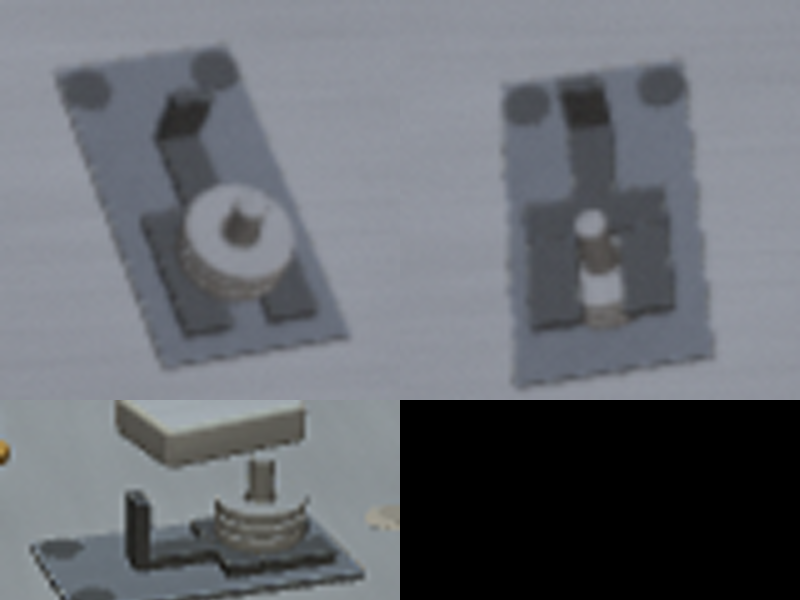

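```bash
python3 - <<'E'
from h import *
import pickle
D=pickle.load(open('d0.pkl','rb'))
d=D['scene'];f=d['frame']; P=cloud(d)
g=cv2.GaussianBlur(f,(3,3),0).max(-1)
for nm,(u0,u1,v0,v1),th,zp in [('mat',(290,390,190,270),90,.004),('stand',(405,485,220,300),139,.005)]:
    m=np.zeros(g.shape,np.uint8); m[v0:v1,u0:u1]=g[v0:v1,u0:u1]<th
    cn=max(cv2.findContours(m,0,1)[0],key=cv2.contourArea)
    q=np.array([ray(d,u,v,zp)[:2] for u,v in cv2.convexHull(cn)[:,0]],np.float32)
    R=cv2.minAreaRect(q); print(nm,R,cv2.boxPoints(R).round(4).tolist())
print('depth table',np.nanmedian(P[150:170,320:360,2]))
# lug: high points z>0.03 in region; washers
sub=P[220:300,405:485]; gg=f[220:300,405:485].max(-1)
m=(sub[...,2]>.034)&(gg<100); print('lug',m.sum(),np.nanmedian(sub[m],0)); print(sub[m].round(3)[:30])
m=(sub[...,2]>.018)&(gg>140);print('w',m.sum(),np.nanmedian(sub[m],0))
print('lug ray',ray(d,405+188/5,220+97/5,.045), 'washer top',ray(d,405+241/5,220+232/5,.037))
s=r.sense(); print(s['tool_pos'],s['tcp_rot'])
from scipy.spatial.transform import Rotation as Ro
print(Ro.from_euler('xyz',s['tcp_rot'],degrees=True).as_matrix().round(3))
E
```

```text
mat ((0.5106381177902222, 0.012901298701763153), (0.1581309288740158, 0.1696944534778595), 85.29058074951172) [[0.4196000099182129, -0.05889999866485596], [0.588699996471405, -0.07289999723434448], [0.6017000079154968, 0.08470000326633453], [0.4325999915599823, 0.09870000183582306]]
stand ((0.6141200661659241, 0.25800856947898865), (0.168291375041008, 0.09450896084308624), 7.001425266265869) [[0.5248000025749207, 0.2946999967098236], [0.5364000201225281, 0.20080000162124634], [0.7034000158309937, 0.22139999270439148], [0.6919000148773193, 0.31520000100135803]]
depth table 0.0029984915095000453
lug 90 [0.58597201 0.25651268 0.04513532]
[[0.577 0.257 0.047]
 [0.578 0.259 0.048]
 [0.578 0.262 0.048]
 [0.581 0.247 0.049]
 [0.581 0.249 0.049]
 [0.58  0.252 0.048]
 [0.582 0.253 0.05 ]
 [0.581 0.256 0.048]
 [0.578 0.26  0.045]
 [0.581 0.261 0.049]
 [0.58  0.243 0.044]
 [0.581 0.245 0.046]
 [0.582 0.247 0.047]
 [0.583 0.248 0.048]
 [0.581 0.252 0.045]
 [0.584 0.253 0.049]
 [0.583 0.256 0.047]
 [0.582 0.259 0.046]
 [0.584 0.26  0.049]
 [0.582 0.264 0.045]
 [0.582 0.243 0.043]
 [0.584 0.244 0.045]
 [0.584 0.246 0.046]
 [0.584 0.249 0.045]
 [0.585 0.251 0.046]
 [0.586 0.253 0.047]
 [0.586 0.255 0.048]
 [0.586 0.258 0.047]
 [0.584 0.261 0.044]
 [0.582 0.244 0.038]]
w 228 [0.6528138  0.26097686 0.03950308]
lug ray [0.58239333 0.25321281 0.045     ] washer top [0.65155498 0.26435599 0.037     ]
[ 0.24941082 -0.62656681  0.20391068] [-9.01026944e+01  5.18889450e-03 -1.58298546e+02]
[[-0.929 -0.001  0.37 ]
 [-0.37   0.002 -0.929]
 [-0.    -1.    -0.002]]
```

Emit:
apply_moves(commands=[[[0,-0.418,0,-0.86,-0.02,-0.844,1],[0,-0.418,0,-0.86,-0.02,-0.844,1],[0,-0.418,0,-0.86,-0.02,-0.844,1],[0,-0.418,0,-0.86,-0.02,-0.844,1],[0,-0.418,0,-0.86,-0.02,-0.844,1],[0,-0.418,0,-0.86,-0.02,-0.844,1],[0,-0.418,0,-0.86,-0.02,-0.844,1],[0,-0.418,0,-0.86,-0.02,-0.844,1],[0,-0.418,0,-0.86,-0.02,-0.844,1],[0,-0.418,0,-0.86,-0.02,-0.844,1]]])

```text
clock: 0.98
tool_pos: [0.4181, -0.2441, 0.2118]
tcp_rot: [-90.0, -0.0, -86.3]
wrist_force: [0.9, -0.4, -0.6]
grip_width: 1.001
```

```bash
cat >> h.py <<'E'
from scipy.spatial.transform import Rotation as Ro
def plan(tgt,yaw):
    "tool z at world yaw, tool y down; prints turn frac, shift frac"
    s=r.sense(); R=Ro.from_euler('xyz',s['tcp_rot'],degrees=True)
    c,n=np.cos(np.radians(yaw)),np.sin(np.radians(yaw))
    T=Ro.from_matrix(np.array([[n,0,c],[-c,0,n],[0,-1,0]]))
    print('turn',((R.inv()*T).as_rotvec()/np.pi).round(4),'shift',(R.inv().apply(np.array(tgt)-s['tool_pos'])/.75).round(4))
    z=R.as_matrix()[:,2]
    print('t',round(s['clock'],2),'tcp',s['tool_pos'].round(4),'zyaw',np.degrees(np.arctan2(z[1],z[0])).round(2),'F',s['wrist_force'].round(2),'w',round(s['grip_width'],4))
E
python3 - <<'E'
from h import *
plan((.615,.20,.22),7)
E
```

```text
turn [-0.     -0.0186  0.    ] shift [-0.5742 -0.0109  0.2997]
t 0.98 tcp [ 0.4181 -0.2441  0.2118] zyaw 3.65 F [ 0.92 -0.41 -0.64] w 1.0013
```

Emit:
apply_moves(commands=[[[0,-0.019,0,-0.575,-0.011,0.3,1],[0,-0.019,0,-0.575,-0.011,0.3,1],[0,-0.019,0,-0.575,-0.011,0.3,1],[0,-0.019,0,-0.575,-0.011,0.3,1],[0,-0.019,0,-0.575,-0.011,0.3,1],[0,-0.019,0,-0.575,-0.011,0.3,1],[0,-0.019,0,-0.575,-0.011,0.3,1],[0,-0.019,0,-0.575,-0.011,0.3,1],[0,-0.019,0,-0.575,-0.011,0.3,1],[0,-0.019,0,-0.575,-0.011,0.3,1]]])

```text
clock: 1.82
tool_pos: [0.5891, 0.136, 0.2187]
tcp_rot: [-90.0, -0.0, -83.2]
wrist_force: [-0.8, -0.4, 0.4]
grip_width: 0.999
```

Emit:
apply_moves(commands=[[[0,0,0,-0.05,0,0.03,1],[0,0,0,-0.05,0,0.03,1],[0,0,0,-0.05,0,0.03,1],[0,0,0,-0.05,0,0.03,1]]])

```text
clock: 2.15
tool_pos: [0.6063, 0.1735, 0.2182]
tcp_rot: [-90.1, -0.0, -83.2]
wrist_force: [-0.1, 0.3, -0.4]
grip_width: 0.997
```

```bash

python3 - <<'E'
from h import *
import pickle
plan((.615,.20,.22),7)
d=get('wrist'); save(d['frame'],'w1.png'); pickle.dump(d,open('w1.pkl','wb'))
E
```

```text
turn [ 0.0006 -0.0011  0.0003] shift [-0.0337 -0.0025  0.0158]
t 2.15 tcp [0.6063 0.1735 0.2182] zyaw 6.8 F [-0.1   0.25 -0.4 ] w 0.9968
```

View pics/w1.png

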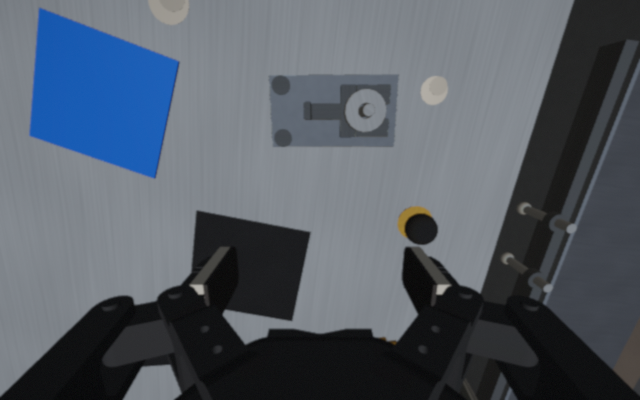

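Wrist view: stand spans (270–397, 74–147), lug at about (308,111), washers and stud at (367,110). The plate's tongue runs straight along the stand.

```bash

python3 - <<'E'
from h import *
import pickle
d=pickle.load(open('w1.pkl','rb')); f=d['frame']
g=f.max(-1)
print(cv2.cvtColor(f,7)[100:124:2,298:350:2])
im=cv2.resize(f[65:155,262:407],None,fx=5,fy=5,interpolation=cv2.INTER_CUBIC); save(im,'w1c.png')
m=np.zeros(g.shape,np.uint8); m[60:160,255:412]=cv2.GaussianBlur(g,(3,3),0)[60:160,255:412]<135
cn=max(cv2.findContours(m,0,1)[0],key=cv2.contourArea)
q=np.array([ray(d,u,v,.005)[:2] for u,v in cv2.convexHull(cn)[:,0]],np.float32)
R=cv2.minAreaRect(q); print(R)
P=cloud(d); sub=P[60:160,255:412]; z=sub[...,2]
m=(z>.036)&(sub[...,0]<.61)&(sub[...,0]>.54)
print('lug',m.sum(),np.nanmedian(sub[m],0),np.nanmin(sub[m],0),np.nanmax(sub[m],0))
m=(z>.03)&(sub[...,0]>.62)&(g[60:160,255:412]>120)
print('wash',m.sum(),np.nanmean(sub[m],0),np.nanmin(sub[m],0),np.nanmax(sub[m],0))
E
```

```text
[[105 105 106 104 100 100 103 105 105 103 103 103 102 102 104 102 102 102
  102 102 103  81  70  72  70 112]
 [104 105 103  88  76  76  80 100 100 100  99  99  98  98  98  98  97  98
   99  99  99  79  71  70  83 130]
 [105 105 101  75  71  71  57  71  73  73  74  73  73  73  74  74  73  74
   75  75  75  71  72  70 108 137]
 [104 103 100  73  70  71  55  67  72  73  71  72  71  72  72  72  72  72
   72  72  72  72  72  69 119 137]
 [102 103 100  78  69  69  56  67  72  71  71  72  71  71  72  71  70  71
   71  70  70  70  72  71 123 137]
 [103 104 100  76  71  70  56  66  70  71  71  71  71  70  71  70  70  70
   70  70  71  71  70  75 127 137]
 [103 104 101  76  70  70  57  66  71  71  71  71  72  71  70  71  72  71
   71  71  71  71  70  76 130 137]
 [103 104 101  77  71  69  57  66  70  70  70  70  71  70  70  71  70  70
   71  71  71  71  70  73 126 138]
 [104 105 102  78  72  71  56  64  71  71  71  70  71  71  71  71  71  71
   71  72  71  71  71  66 114 136]
 [103 104 102  79  69  71  57  65  71  71  71  71  71  71  69  70  69  72
   73  72  72  70  72  66 100 136]
 [104 104 105 101  93  93  91  95  97  97  96  95  95  94  95  94  93  95
   96  96  94  78  71  69  75 128]
 [104 104 103 104 104 103 102 103 104 104 105 104 101 102 104 104 104 103
  103 103 100  82  73  73  65 103]]
((0.6145921945571899, 0.25922638177871704), (0.16747228801250458, 0.09126975387334824), 6.844791889190674)
lug 124 [0.58222374 0.25534812 0.04581508] [0.57784512 0.24542193 0.04008732] [0.58669329 0.26496037 0.04765469]
wash 1213 [0.6513245  0.26449167 0.03996461] [0.62752452 0.23988783 0.03533036] [0.67546163 0.28813752 0.06280217]
```

View pics/w1c.png

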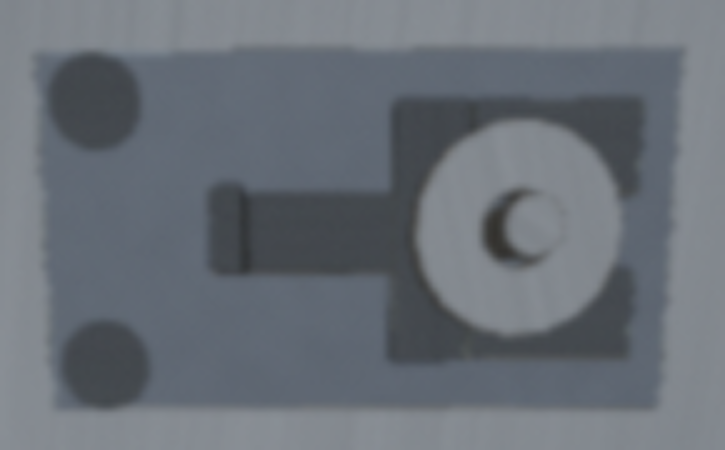

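Target confirmed: the right stand, with the lug at (.582,.255) and yaw about 7°. The mat is the large black one at (.511,.013). I'll part-close the jaws (a fully open finger would hit the washers) and go above the lug.

```bash

python3 - <<'E'
from h import *
plan((.582,.255,.11),6.9)
E
```

```text
turn [ 0.0004 -0.0009  0.0002] shift [-0.1127  0.1445 -0.019 ]
t 2.2 tcp [0.6062 0.1728 0.2184] zyaw 6.73 F [-0.14 -0.74  0.15] w 0.9981
```

Emit:
apply_moves(commands=[[[0,-0.001,0,-0.113,0.1445,-0.019,-0.3],[0,-0.001,0,-0.113,0.1445,-0.019,-0.3],[0,-0.001,0,-0.113,0.1445,-0.019,-0.3],[0,-0.001,0,-0.113,0.1445,-0.019,-0.3],[0,-0.001,0,-0.113,0.1445,-0.019,-0.3],[0,-0.001,0,-0.113,0.1445,-0.019,-0.3],[0,-0.001,0,-0.113,0.1445,-0.019,-0.3],[0,-0.001,0,-0.113,0.1445,-0.019,-0.3]]])

```text
clock: 2.87
tool_pos: [0.5852, 0.2554, 0.1136]
tcp_rot: [-89.7, 0.0, -83.2]
wrist_force: [-0.5, 0.0, 0.7]
grip_width: 0.352
```

```bash

python3 - <<'E'
from h import *
for n in ['wrist','side']:
    d=get(n); save(d['frame'],n+'2.png')
    if n=='side': save(cv2.resize(d['frame'][60:190,260:440],None,fx=4,fy=4),'side2c.png')
plan((.582,.255,.018),6.9)
E
```

```text
turn [-0.0012 -0.0003 -0.0002] shift [ 0.0005  0.1267 -0.0042]
t 2.97 tcp [0.5847 0.2556 0.1131] zyaw 6.84 F [ 0.83  0.75 -0.09] w 0.3512
```

View pics/wrist2.png

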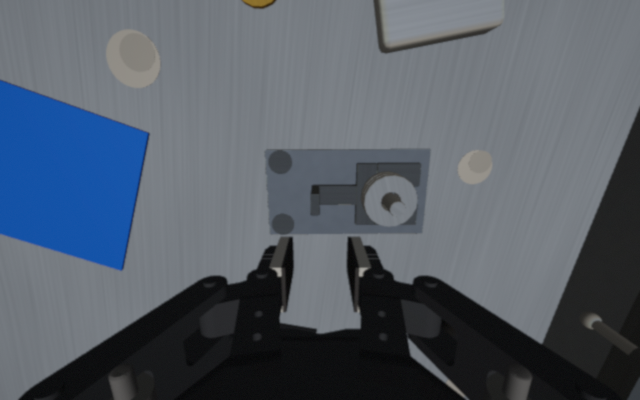

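View pics/side2c.png

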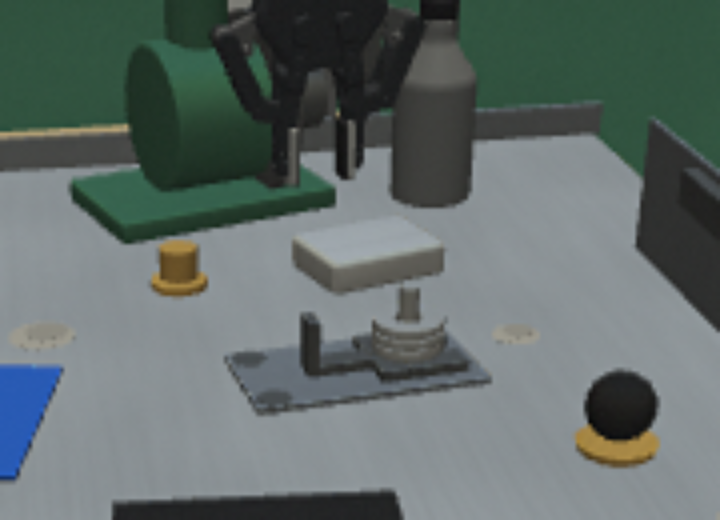

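Emit:
apply_moves(commands=[[[-0.001,0,0,0,0.03,-0.004,-0.3],[-0.001,0,0,0,0.06,-0.004,-0.3],[-0.001,0,0,0,0.08,-0.004,-0.3],[-0.001,0,0,0,0.08,-0.004,-0.3],[-0.001,0,0,0,0.08,-0.004,-0.3],[-0.001,0,0,0,0.08,-0.004,-0.3]]])

```text
clock: 3.47
tool_pos: [0.5812, 0.256, 0.0523]
tcp_rot: [-90.0, 0.0, -83.1]
wrist_force: [-0.1, -0.2, 0.9]
grip_width: 0.348
```

```bash

python3 - <<'E'
from h import *
d=get('side')
save(cv2.resize(d['frame'][60:190,260:440],None,fx=4,fy=4),'side3c.png')
plan((.582,.255,.018),6.9)
E
```

```text
turn [-0.      0.     -0.0003] shift [0.0017 0.0462 0.0005]
t 3.52 tcp [0.5814 0.2562 0.0526] zyaw 6.9 F [0.51 1.01 0.08] w 0.3531
```

View pics/side3c.png

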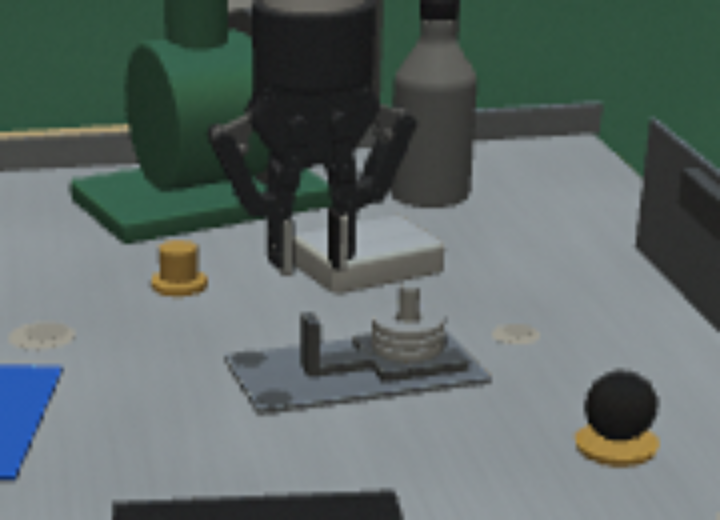

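Fingers (275–350, ~265) are centred over the lug (311,320), and the linkage is well above the stud. Going down.

Emit:
apply_moves(commands=[[[0,0,0,0.001,0.02,0.0005,-0.3],[0,0,0,0.001,0.035,0.0005,-0.3],[0,0,0,0.001,0.046,0.0005,-0.3],[0,0,0,0.001,0.046,0.0005,-0.3],[0,0,0,0.001,0.046,0.0005,-0.3],[0,0,0,0.001,0.046,0.0005,-0.3]]])

```text
clock: 4.02
tool_pos: [0.5804, 0.2553, 0.0164]
tcp_rot: [-90.2, 0.0, -83.1]
wrist_force: [-0.7, 0.2, -0.5]
grip_width: 0.352
```

```bash

python3 - <<'E'
from h import *
d=get('side')
save(cv2.resize(d['frame'][60:190,260:440],None,fx=4,fy=4),'side4c.png')
plan((.582,.255,.018),6.9)
E
```

```text
turn [ 0.0007  0.0001 -0.0001] shift [ 0.0007 -0.0018  0.0017]
t 4.07 tcp [0.5806 0.2554 0.0167] zyaw 6.93 F [-0.89  0.26 -0.04] w 0.3501
```

View pics/side4c.png

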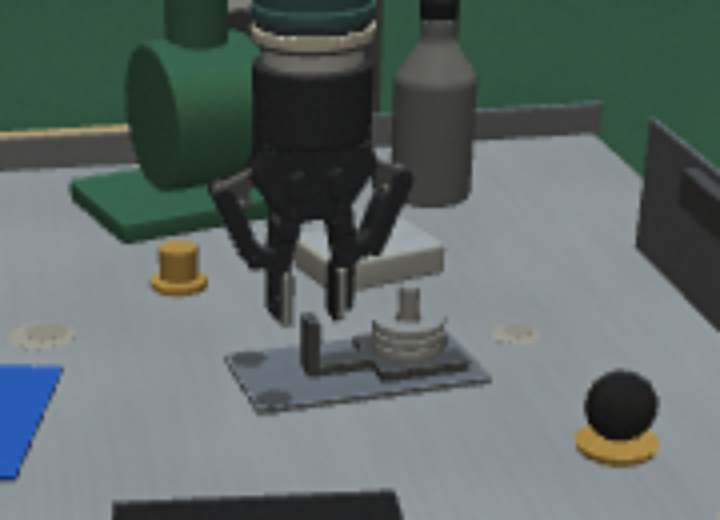

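```bash

python3 - <<'E'
from h import *
d=get('side')
def pr(p):
    c=d['view']@np.append(p,1); return (np.array([d['cx']+d['fx']*c[0]/c[2],d['cy']+d['fy']*c[1]/c[2]])-[260,60])*4
t=r.sense()['tool_pos']; z=np.array([.993,.12,0])
for n,p in [('tcp',t),('tcp+10',t+[0,0,.01]),('fingers at +-22',t+z*.022),('f-',t-z*.022),('lugtop',[.582,.255,.045]),('lugbot',[.582,.255,.013]),('washer',[.6513,.263,.037]),('studtop',[.6513,.263,.06])]: print(n,pr(p).round(0))
w=get('wrist'); save(w['frame'],'w4.png')
P=cloud(d)[60:190,260:440]
for a,b in [(85,75),(80,72),(78,84)]: print(a,b,P[b,a].round(3))
E
```

```text
tcp [306. 349.]
tcp+10 [306. 335.]
fingers at +-22 [337. 345.]
f- [275. 353.]
lugtop [309. 311.]
lugbot [308. 354.]
washer [406. 310.]
studtop [407. 278.]
85 75 [0.602 0.246 0.055]
80 72 [ 0.618  0.403 -0.002]
78 84 [0.582 0.241 0.033]
```

View pics/w4.png

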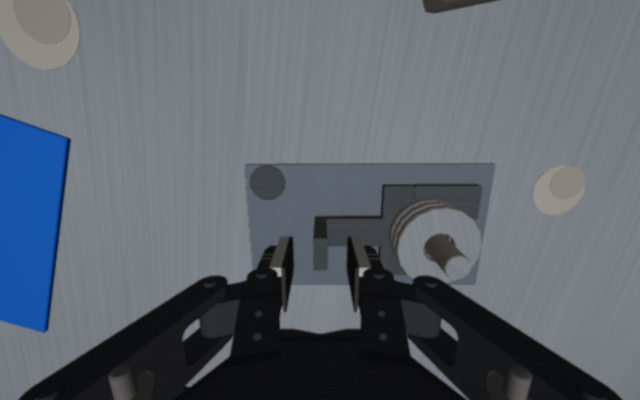

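Emit:
apply_moves(commands=[[[0.0005,0,0,0.0005,-0.0018,0.0015,-0.6],[0.0005,0,0,0.0005,-0.0018,0.0015,-0.6],[0.0005,0,0,0.0005,-0.0018,0.0015,-0.6],[0.0005,0,0,0.0005,-0.0018,0.0015,-0.6]]], squeeze=30)

```text
clock: 4.5
tool_pos: [0.5815, 0.255, 0.0177]
tcp_rot: [-90.1, 0.0, -83.1]
wrist_force: [0.1, -0.4, -0.2]
grip_width: 0.202
```

```bash

python3 - <<'E'
from h import *
d=get('side')
save(cv2.resize(d['frame'][90:170,300:400],None,fx=7,fy=7,interpolation=cv2.INTER_CUBIC),'side5c.png')
plan((.582,.255,.018),6.9)
E
```

```text
turn [ 0.0005  0.0001 -0.    ] shift [-0.     -0.0006  0.0009]
t 4.55 tcp [0.5814 0.2549 0.0176] zyaw 6.92 F [ 1.05 -0.54  0.37] w 0.2006
```

View pics/side5c.png

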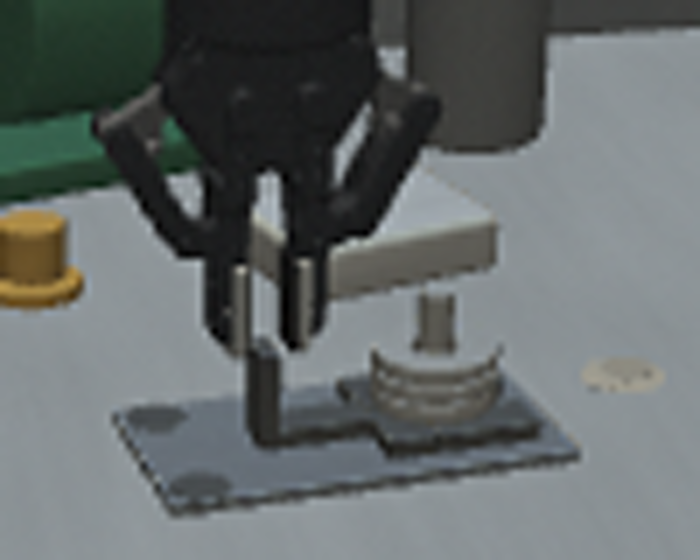

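```bash

python3 - <<'E'
from h import *
t=r.sense()['tool_pos']; z=np.array([.993,.12,0])
for n in ['wrist','scene','side']:
    d=get(n)
    def pr(p):
        c=d['view']@np.append(p,1); return (np.array([d['cx']+d['fx']*c[0]/c[2],d['cy']+d['fy']*c[1]/c[2]]))
    print(n,'tcp+-9',pr(t+z*.009).round(1),pr(t-z*.009).round(1),'up20',pr(t+z*.009+[0,0,.02]).round(1),'lug top/bot',pr([.582,.255,.045]).round(1),pr([.582,.255,.013]).round(1))
    f=d['frame']
    if n=='wrist': save(cv2.resize(f[180:330,230:420],None,fx=4,fy=4,interpolation=cv2.INTER_CUBIC),'w6.png')
    if n=='scene': save(cv2.resize(f[180:310,380:510],None,fx=4.5,fy=4.5,interpolation=cv2.INTER_CUBIC),'s6.png')
print(r.sense()['clock'])
E
```

```text
wrist tcp+-9 [331.7 234.1] [304.4 234. ] up20 [333.1 247.2] lug top/bot [318.9 252.8] [319.1 231.4]
scene tcp+-9 [442.  248.4] [439.5 242.2] up20 [443.8 243.9] lug top/bot [443.3 239.2] [440.4 246.5]
side tcp+-9 [340.  146.6] [333.7 147.4] up20 [340.1 139.8] lug top/bot [337.2 137.7] [337.1 148.5]
4.7
```

View pics/w6.png

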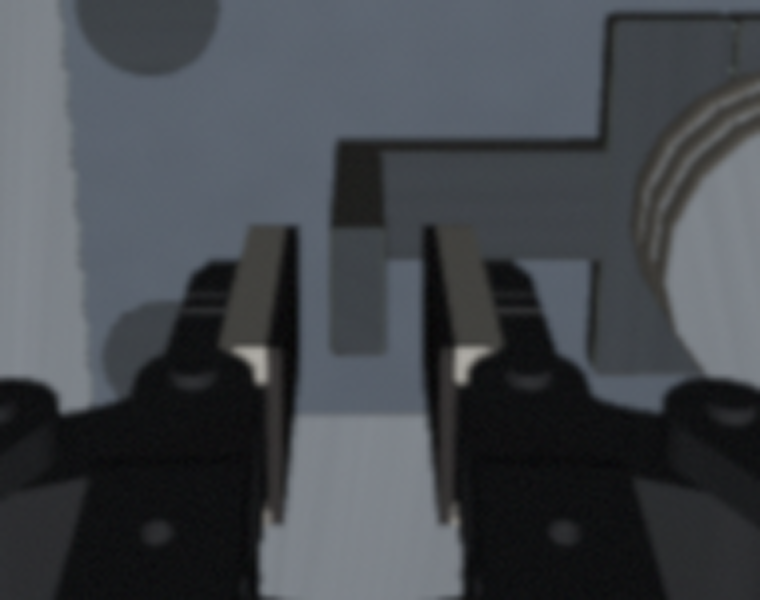

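View pics/s6.png

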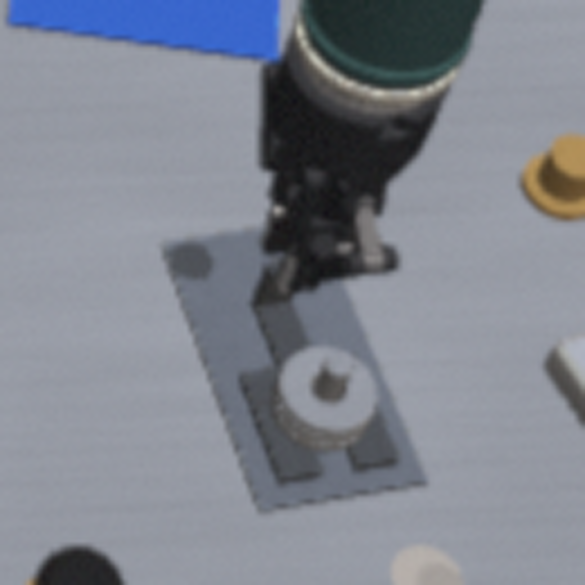

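Emit:
apply_moves(commands=[[[0,0,0,0,0,0.0005,-1],[0,0,0,0,0,0.0005,-1],[0,0,0,0,0,0.0005,-1],[0,0,0,0,0,0.0005,-1]]], squeeze=20)

```text
clock: 5.03
tool_pos: [0.5813, 0.2549, 0.0174]
tcp_rot: [-90.1, -0.0, -83.1]
wrist_force: [-0.8, 0.1, 1.4]
grip_width: 0.072
```

```bash

python3 - <<'E'
from h import *
plan((.582,.255,.018),6.9)
a=get('side');b=get('wrist')
im=np.zeros((600,800,3),np.uint8)
im[:600,:400]=cv2.resize(a['frame'][100:160,316:356],(400,600),interpolation=cv2.INTER_CUBIC)
im[:600,400:]=cv2.resize(b['frame'][200:290,290:350],(400,600),interpolation=cv2.INTER_CUBIC)
save(im,'c7.png')
E
```

```text
turn [0.0007 0.0001 0.    ] shift [-0.0001 -0.0008  0.0009]
t 5.03 tcp [0.5813 0.2549 0.0174] zyaw 6.92 F [-0.85  0.12  1.4 ] w 0.0725
```

View pics/c7.png

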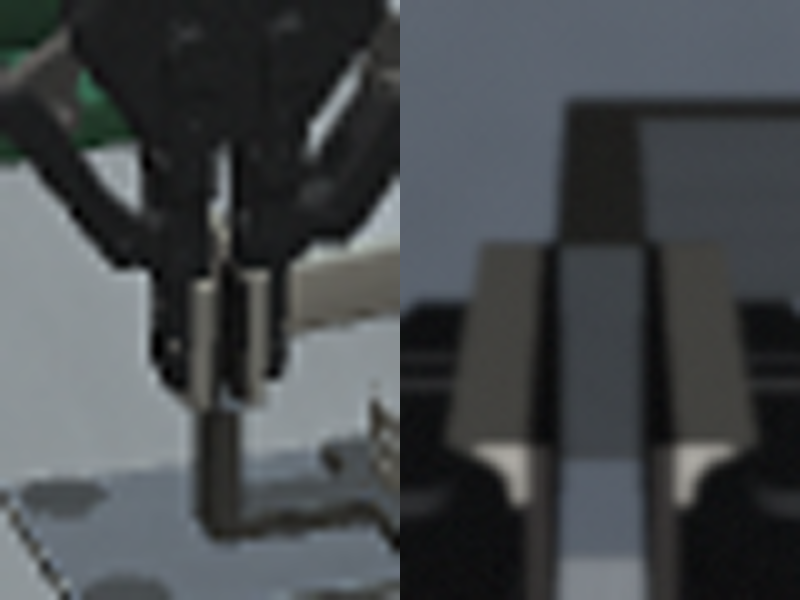

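Emit:
apply_moves(commands=[[[0,0,0,0,0,0,-1],[0,0,0,0,0,0,-1]]], squeeze=20)

```text
clock: 5.3
tool_pos: [0.5813, 0.2549, 0.0174]
tcp_rot: [-90.1, -0.0, -83.1]
wrist_force: [-3.8, -0.2, 1.9]
grip_width: 0.077
```

```bash

python3 - <<'E'
from h import *
plan((.582,.255,.018),6.9)
a=get('side');b=get('wrist')
im=np.zeros((600,800,3),np.uint8)
im[:600,:400]=cv2.resize(a['frame'][100:160,316:356],(400,600),interpolation=cv2.INTER_CUBIC)
im[:600,400:]=cv2.resize(b['frame'][200:290,290:350],(400,600),interpolation=cv2.INTER_CUBIC)
save(im,'c8.png')
E
```

```text
turn [0.0007 0.0001 0.    ] shift [-0.     -0.0008  0.0009]
t 5.3 tcp [0.5813 0.2549 0.0174] zyaw 6.92 F [-3.75 -0.2   1.86] w 0.0773
```

View pics/c8.png

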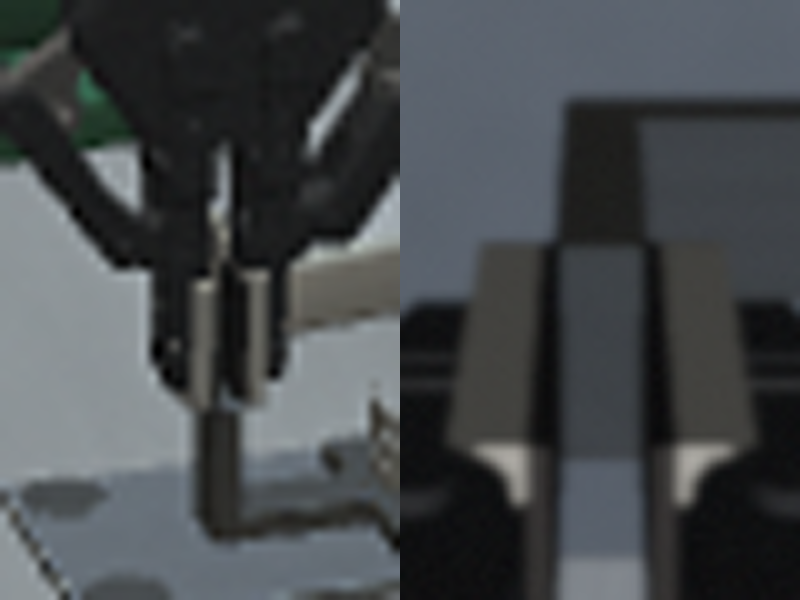

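```bash

python3 - <<'E'
from h import *
s=r.sense(); R=Ro.from_euler('xyz',s['tcp_rot'],degrees=True)
b=get('wrist');P=cloud(b); a=get('side');Q=cloud(a)
print('lug top', [P[v,318].round(4).tolist() for v in (240,250,262)])
print('lug side', [P[v,315].round(4).tolist() for v in (218,225,232)])
print('pad side L',[P[v,u].round(4).tolist() for u,v in ((307,240),(304,250),(301,262))])
print('pad side R',[P[v,u].round(4).tolist() for u,v in ((395-66,240),(335,250),(340,262))])
print('tongue',P[225,345].round(4),'base',P[205,330].round(4))
print('side pads',[Q[v,u].round(4).tolist() for u,v in ((336,130),(336,138),(341,130),(341,138))],'lug',[Q[v,338].round(4).tolist() for v in (142,145,150)])
E
```

```text
lug top [[0.5805, 0.2637, 0.0471], [0.5812, 0.2577, 0.0469], [0.5821, 0.2504, 0.047]]
lug side [[0.5781, 0.265, 0.0153], [0.5783, 0.2652, 0.0285], [0.5785, 0.2652, 0.0399]]
pad side L [[0.5745, 0.2662, 0.0543], [0.5736, 0.2659, 0.0657], [0.5729, 0.266, 0.078]]
pad side R [[0.5858, 0.2677, 0.0546], [0.5882, 0.2682, 0.0667], [0.5898, 0.2684, 0.0785]]
tongue [0.5987 0.2617 0.0129] base [0.5873 0.2725 0.0065]
side pads [[0.5769, 0.2452, 0.0713], [0.5768, 0.2436, 0.0492], [0.5896, 0.2413, 0.072], [0.5908, 0.2461, 0.0471]] lug [[0.5823, 0.2437, 0.0372], [0.5824, 0.2436, 0.0285], [0.5821, 0.2415, 0.0147]]
```

The depth readings show the real pad tips at z≈0.043–0.048, about 25 mm above the reported TCP, so only the top few mm of the lug is gripped. I'll open slightly and go lower in small steps, watching the force.

Emit:
apply_moves(commands=[[[0,0,0,0,0,0.0005,-0.6],[0,0,0,0,0,0.0005,-0.6],[0,0,0,0,0,0.0005,-0.6],[0.0005,0,0,0,0.0025,0.0005,-0.6],[0.0005,0,0,0,0.0045,0.0005,-0.6],[0.0005,0,0,0,0.0045,0.0005,-0.6],[0.0005,0,0,0,0.0045,0.0005,-0.6]]], squeeze=20)

```text
clock: 6.08
tool_pos: [0.5819, 0.2549, 0.0138]
tcp_rot: [-90.0, -0.0, -83.1]
wrist_force: [0.5, -0.5, -0.3]
grip_width: 0.2
```

Emit:
apply_moves(commands=[[[0,0,0,0,0.0013,0,-0.6],[0,0,0,0,0.0026,0,-0.6],[0,0,0,0,0.0026,0,-0.6],[0,0,0,0,0.0026,0,-0.6]]])

```text
clock: 6.42
tool_pos: [0.582, 0.255, 0.012]
tcp_rot: [-90.0, -0.0, -83.1]
wrist_force: [-0.3, -0.5, -0.5]
grip_width: 0.201
```

```bash

python3 - <<'E'
from h import *
plan((.582,.255,.018),6.9)
a=get('side');b=get('wrist')
im=np.zeros((600,800,3),np.uint8)
im[:600,:400]=cv2.resize(a['frame'][100:160,316:356],(400,600),interpolation=cv2.INTER_CUBIC)
im[:600,400:]=cv2.resize(b['frame'][200:290,290:350],(400,600),interpolation=cv2.INTER_CUBIC)
save(im,'c9.png')
E
```

```text
turn [0.     0.0001 0.    ] shift [-0.    -0.008 -0.   ]
t 6.42 tcp [0.582 0.255 0.012] zyaw 6.92 F [-0.33 -0.47 -0.46] w 0.2014
```

View pics/c9.png

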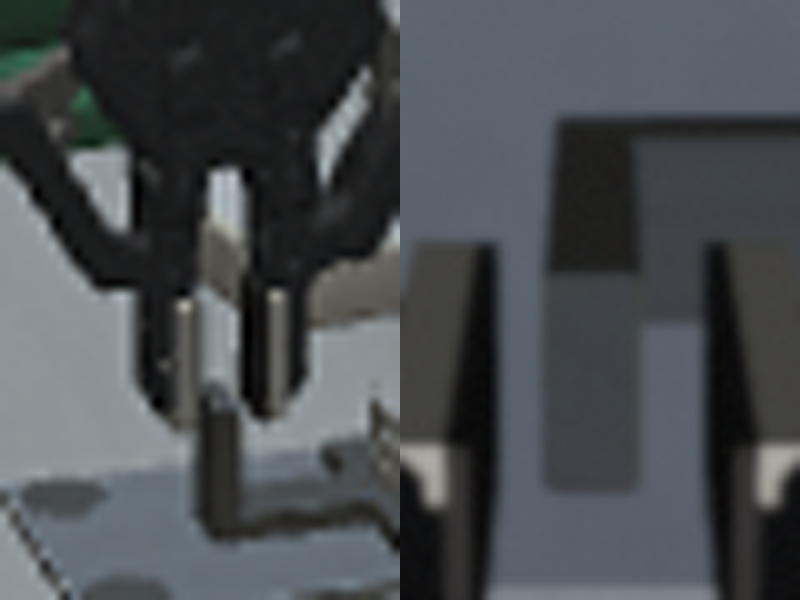

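Emit:
apply_moves(commands=[[[0,0,0,0,0.004,-0.001,-0.6],[0,0,0,0,0.008,-0.001,-0.6],[0,0,0,0,0.0105,-0.001,-0.6],[0,0,0,0,0.0105,-0.001,-0.6],[0,0,0,0,0.0105,-0.001,-0.6]]])

```text
clock: 6.93
tool_pos: [0.581, 0.2548, 0.0038]
tcp_rot: [-90.0, -0.0, -83.1]
wrist_force: [0.0, -0.2, -0.5]
grip_width: 0.2
```

Emit:
apply_moves(commands=[[[0,0,0,0,0.003,0,-0.6],[0,0,0,0,0.006,0,-0.6],[0,0,0,0,0.009,0,-0.6],[0,0,0,0,0.009,0,-0.6],[0,0,0,0,0.009,0,-0.6]]])

```text
clock: 7.35
tool_pos: [0.5811, 0.2548, -0.0028]
tcp_rot: [-90.0, -0.0, -83.1]
wrist_force: [0.2, 0.6, 0.3]
grip_width: 0.199
```

```bash

python3 - <<'E'
from h import *
plan((.582,.255,.018),6.9)
a=get('side');b=get('wrist')
im=np.zeros((600,800,3),np.uint8)
im[:600,:400]=cv2.resize(a['frame'][100:160,316:356],(400,600),interpolation=cv2.INTER_CUBIC)
im[:600,400:]=cv2.resize(b['frame'][200:290,290:350],(400,600),interpolation=cv2.INTER_CUBIC)
save(im,'c10.png')
E
```

```text
turn [0.0002 0.0001 0.    ] shift [-0.0001 -0.0278  0.0013]
t 7.35 tcp [ 0.5811  0.2548 -0.0028] zyaw 6.92 F [0.25 0.63 0.28] w 0.1991
```

View pics/c10.png

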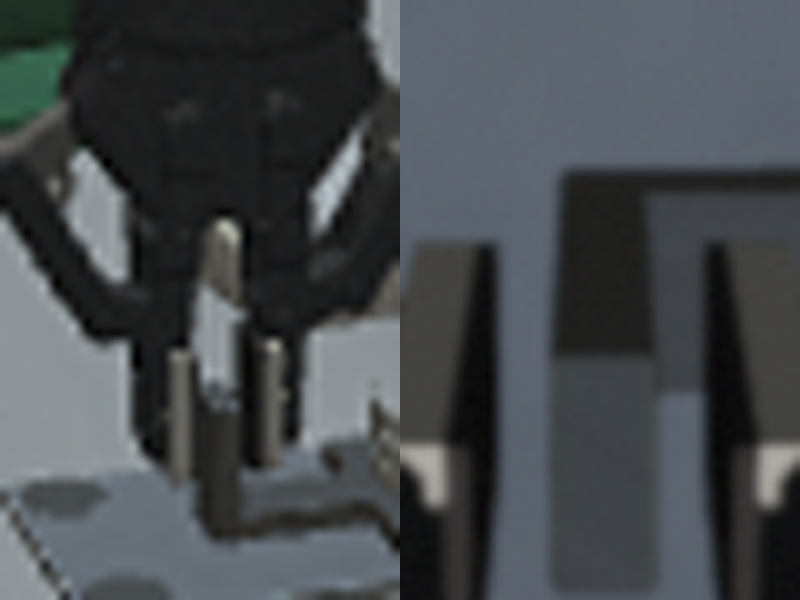

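Emit:
apply_moves(commands=[[[0,0,0,0,0.004,0,-0.6],[0,0,0,0,0.004,0,-0.6],[0,0,0,0,0.004,0,-0.8],[0,0,0,0,0.004,0,-1],[0,0,0,0,0.004,0,-1],[0,0,0,0,0.004,0,-1],[0,0,0,0,0.004,0,-1],[0,0,0,0,0.004,0,-1]]], squeeze=60)

```text
clock: 8.12
tool_pos: [0.5812, 0.2549, -0.0056]
tcp_rot: [-90.0, -0.0, -83.1]
wrist_force: [0.1, 0.2, -0.4]
grip_width: 0.083
```

```bash

python3 - <<'E'
from h import *
plan((.582-.0735*.993,.255-.0735*.12,.018),6.9)
a=get('side');b=get('wrist')
im=np.zeros((600,800,3),np.uint8)
im[:600,:400]=cv2.resize(a['frame'][100:160,316:356],(400,600),interpolation=cv2.INTER_CUBIC)
im[:600,400:]=cv2.resize(b['frame'][200:290,290:350],(400,600),interpolation=cv2.INTER_CUBIC)
save(im,'c11.png')
E
```

```text
turn [0.     0.0002 0.    ] shift [-0.0001 -0.0314 -0.097 ]
t 8.12 tcp [ 0.5812  0.2549 -0.0056] zyaw 6.93 F [ 0.08  0.16 -0.39] w 0.0829
```

View pics/c11.png

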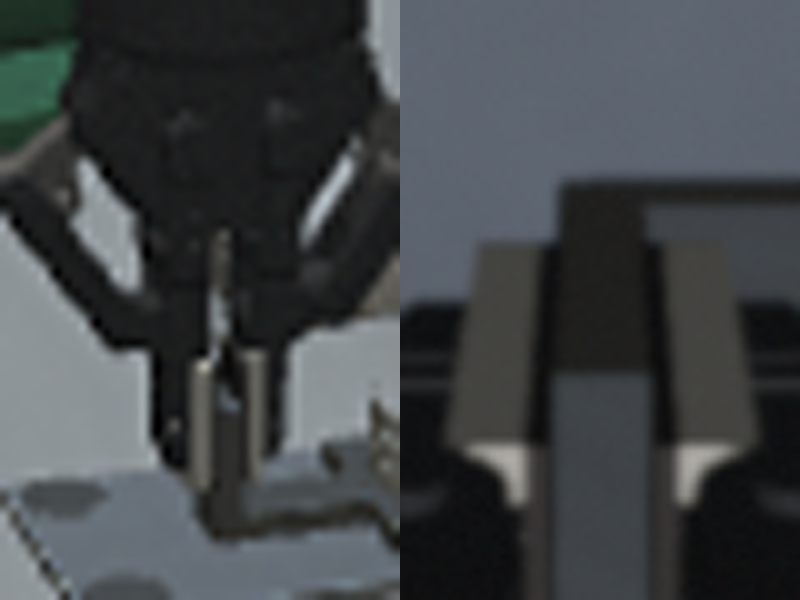

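The jaws now hold the lug well, with the pads overlapping it by about 20 mm. Pulling level along plate −x.

Emit:
apply_moves(commands=[[[0,0,0,0,0,-0.003,-1],[0,0,0,0,0,-0.007,-1],[0,0,0,0,0,-0.012,-1],[0,0,0,0,0,-0.018,-1],[0,0,0,0,0,-0.024,-1],[0,0,0,0,0,-0.03,-1],[0,0,0,0,0,-0.03,-1]]], squeeze=60)

```text
clock: 8.8
tool_pos: [0.5576, 0.2519, -0.0055]
tcp_rot: [-90.1, -0.0, -83.1]
wrist_force: [0.3, -1.0, -2.0]
grip_width: 0.076
```

```bash

python3 - <<'E'
from h import *
plan((.582-.0735*.993,.255-.0735*.12,-.0056),6.9)
a=get('side')
save(cv2.resize(a['frame'][90:170,290:400],None,fx=7,fy=7,interpolation=cv2.INTER_CUBIC),'c12.png')
E
```

```text
turn [0.0004 0.0002 0.0001] shift [-0.0002  0.0002 -0.0653]
t 8.8 tcp [ 0.5576  0.2519 -0.0055] zyaw 6.93 F [ 0.31 -1.02 -2.  ] w 0.0758
```

View pics/c12.png

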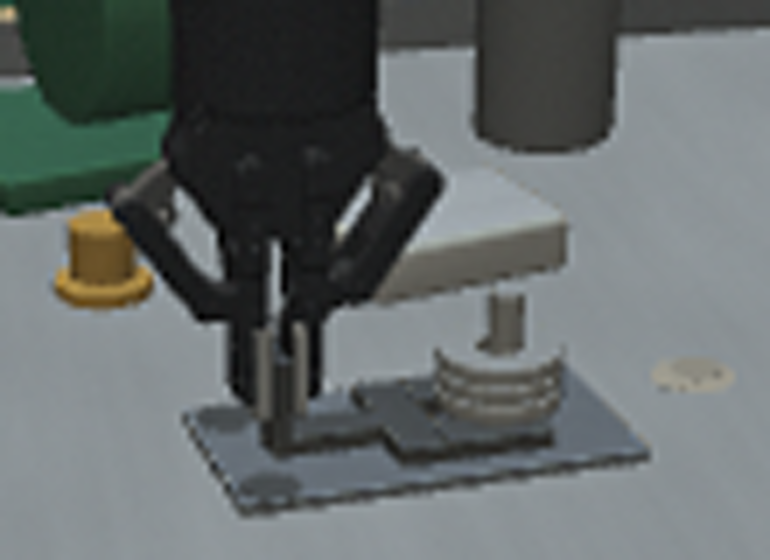

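The plate is sliding out level and the washers are staying on the stud. Continuing.

Emit:
apply_moves(commands=[[[0,0,0,0,0,-0.006,-1],[0,0,0,0,0,-0.014,-1],[0,0,0,0,0,-0.022,-1],[0,0,0,0,0,-0.03,-1],[0,0,0,0,0,-0.038,-1],[0,0,0,0,0,-0.046,-1],[0,0,0,0,0,-0.054,-1],[0,0,0,0,0,-0.062,-1],[0,0,0,0,0,-0.066,-1],[0,0,0,0,0,-0.066,-1]]])

```text
clock: 9.68
tool_pos: [0.5082, 0.246, -0.0056]
tcp_rot: [-90.1, -0.0, -83.1]
wrist_force: [-2.2, -1.0, -0.5]
grip_width: 0.076
```

```bash

python3 - <<'E'
from h import *
plan((.582-.0735*.993,.255-.0735*.12,-.0056),6.9)
a=get('side')
save(cv2.resize(a['frame'][90:170,290:400],None,fx=7,fy=7,interpolation=cv2.INTER_CUBIC),'c13.png')
E
```

```text
turn [0.0006 0.0002 0.0001] shift [-0.0002 -0.0001  0.0011]
t 9.68 tcp [ 0.5082  0.246  -0.0056] zyaw 6.93 F [-2.19 -0.97 -0.54] w 0.0761
```

View pics/c13.png

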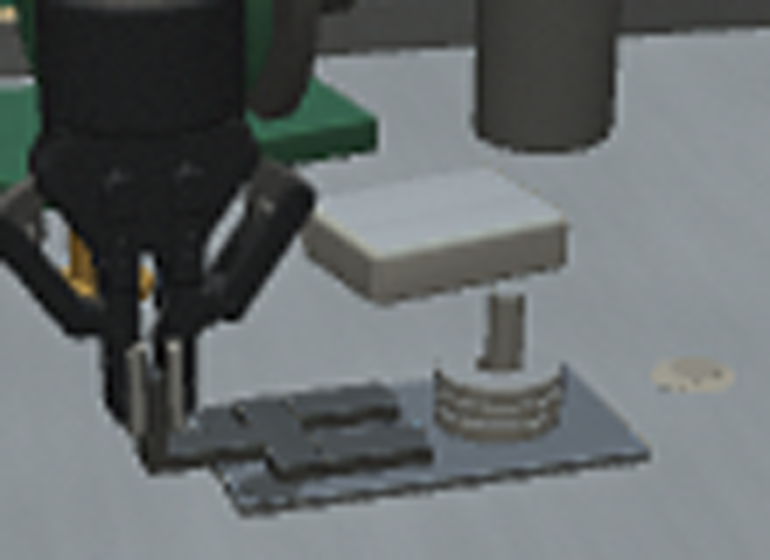

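The washers have dropped and the plate is clear. Lifting and carrying it to the mat.

Emit:
apply_moves(commands=[[[0,0,0,0,-0.005,0,-1],[0,0,0,0,-0.015,0,-1],[0,0,0,0,-0.03,0,-1],[0,0,0,0,-0.05,0,-1],[0,0,0,0,-0.07,0,-1],[0,0,0,0,-0.08,0,-1],[0,0,0,0,-0.08,0,-1]]])

```text
clock: 10.32
tool_pos: [0.5123, 0.2472, 0.0577]
tcp_rot: [-89.7, 0.1, -83.1]
wrist_force: [0.6, 0.4, -2.9]
grip_width: 0.081
```

```bash

python3 - <<'E'
from h import *
plan((.4609,.017,.055),-4.7)
E
```

```text
turn [-0.0017  0.0645 -0.0007] shift [ 0.2965  0.0026 -0.105 ]
t 10.32 tcp [0.5123 0.2472 0.0577] zyaw 6.92 F [ 0.63  0.41 -2.89] w 0.0813
```

Emit:
apply_moves(commands=[[[-0.001,0.004,0,0.015,0,-0.005,-1],[-0.001,0.01,0,0.045,0,-0.016,-1],[-0.001,0.018,0,0.085,0,-0.03,-1],[-0.001,0.027,0,0.125,0,-0.044,-1],[-0.001,0.036,0,0.165,0,-0.058,-1],[-0.001,0.045,0,0.205,0,-0.072,-1],[-0.001,0.053,0,0.245,0,-0.087,-1],[-0.001,0.06,0,0.275,0,-0.098,-1],[-0.001,0.0645,0,0.292,0,-0.104,-1],[-0.001,0.0645,0,0.2965,0,-0.105,-1]]])

```text
clock: 11.15
tool_pos: [0.4561, 0.0134, 0.0533]
tcp_rot: [-90.4, -0.1, -94.9]
wrist_force: [1.0, 0.5, -3.9]
grip_width: 0.079
```

Emit:
apply_moves(commands=[[[0,0,0,0,0,0,-1],[0,0,0,0,0,0,-1],[0,0,0,0,0,0,-1],[0,0,0,0,0,0,-1]]])

```text
clock: 11.48
tool_pos: [0.4586, 0.0167, 0.0544]
tcp_rot: [-90.2, -0.0, -94.6]
wrist_force: [0.4, -0.6, -3.6]
grip_width: 0.084
```

```bash

python3 - <<'E'
from h import *
plan((.4609,.017,.02),-4.7)
d=get('scene'); save(cv2.resize(d['frame'][160:310,270:510],None,fx=3,fy=3),'s14.png')
a=get('side'); save(cv2.resize(a['frame'][100:260,230:430],None,fx=4,fy=3.7),'c14.png')
E
```

```text
turn [0.0011 0.0005 0.    ] shift [-0.0006  0.0458  0.0032]
t 11.48 tcp [0.4586 0.0167 0.0544] zyaw -4.62 F [ 0.35 -0.56 -3.61] w 0.0843
```

View pics/s14.png

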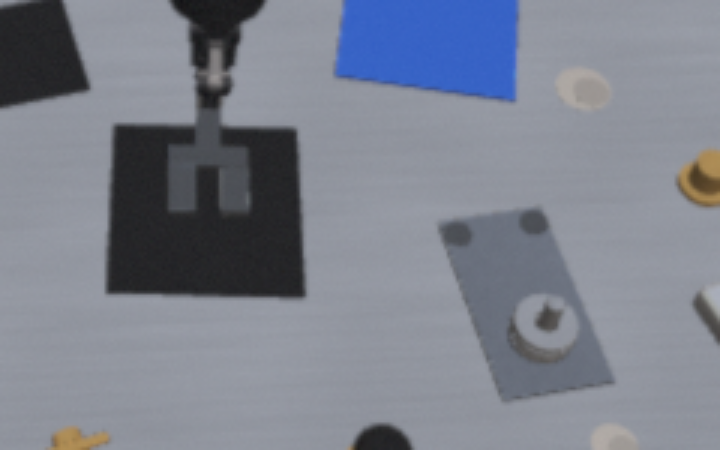

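View pics/c14.png

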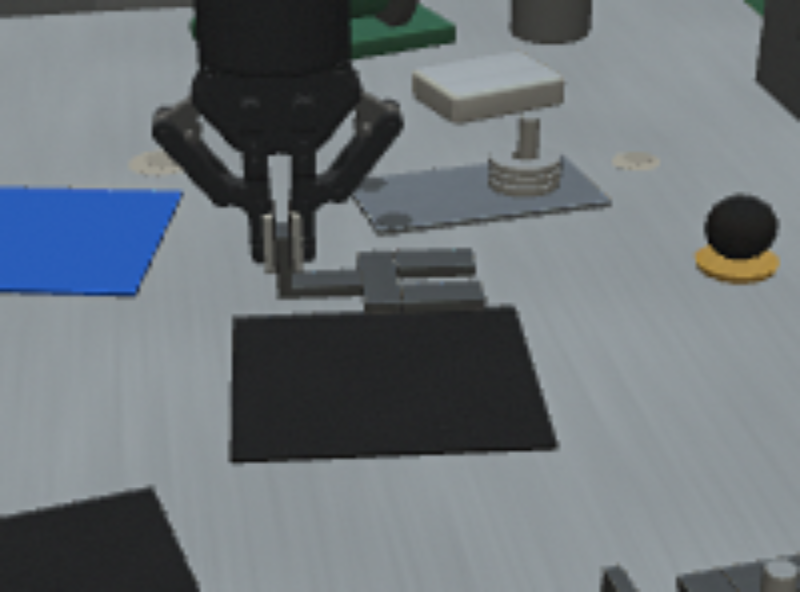

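The plate is held level over the mat. Lowering it.

Emit:
apply_moves(commands=[[[0.0005,0,0,-0.0005,0.008,0.002,-1],[0.0005,0,0,-0.0005,0.022,0.002,-1],[0.0005,0,0,-0.0005,0.038,0.002,-1],[0.0005,0,0,-0.0005,0.052,0.002,-1],[0.0005,0,0,-0.0005,0.062,0.002,-1],[0.0005,0,0,-0.0005,0.068,0.002,-1],[0.0005,0,0,-0.0005,0.07,0.002,-1],[0.0005,0,0,-0.0005,0.07,0.002,-1],[0.0005,0,0,-0.0005,0.07,0.002,-1]]])

```text
clock: 12.33
tool_pos: [0.4603, 0.0162, 0.0022]
tcp_rot: [-90.1, -0.0, -94.7]
wrist_force: [0.8, 0.4, -3.0]
grip_width: 0.08
```

```bash

python3 - <<'E'
from h import *
plan((.4609,.017,-.0066),-4.7)
E
```

```text
turn [0.0003 0.0001 0.0001] shift [-0.0011  0.0117  0.0008]
t 12.33 tcp [0.4603 0.0162 0.0022] zyaw -4.69 F [ 0.83  0.43 -3.03] w 0.0804
```

Emit:
apply_moves(commands=[[[0.0003,0,0,-0.001,0.003,0.001,-1],[0.0003,0,0,-0.001,0.006,0.001,-1],[0.0003,0,0,-0.001,0.008,0.001,-1],[0.0003,0,0,-0.001,0.0095,0.001,-1],[0.0003,0,0,-0.001,0.0095,0.001,-1],[0.0003,0,0,-0.001,0.0095,0.001,-1]]])

```text
clock: 12.83
tool_pos: [0.4605, 0.0169, -0.0052]
tcp_rot: [-90.0, -0.0, -94.7]
wrist_force: [0.1, 0.6, -4.8]
grip_width: 0.081
```

Emit:
apply_moves(commands=[[[0,0,0,0,0.001,0,-1],[0,0,0,0,0.001,0,-1],[0,0,0,0,0.001,0,-1]]])

```text
clock: 13.08
tool_pos: [0.4606, 0.0169, -0.0059]
tcp_rot: [-90.0, -0.0, -94.7]
wrist_force: [0.1, -0.9, -5.0]
grip_width: 0.081
```

Emit:
apply_moves(commands=[[[0,0,0,0,0.001,0,-1],[0,0,0,0,0.001,0,-1],[0,0,0,0,0.001,0,-1]]])

```text
clock: 13.33
tool_pos: [0.4608, 0.0169, -0.0065]
tcp_rot: [-90.0, -0.0, -94.7]
wrist_force: [-0.7, 0.0, -3.4]
grip_width: 0.08
```

```bash

python3 - <<'E'
from h import *
plan((.4609,.017,-.0066),-4.7)
a=get('side'); save(cv2.resize(a['frame'][130:240,270:390],None,fx=6,fy=5.4,interpolation=cv2.INTER_CUBIC),'c15.png')
E
```

```text
turn [0.0001 0.0001 0.0001] shift [-0.0002  0.0001  0.0001]
t 13.33 tcp [ 0.4608  0.0169 -0.0065] zyaw -4.69 F [-0.69  0.03 -3.39] w 0.0801
```

View pics/c15.png

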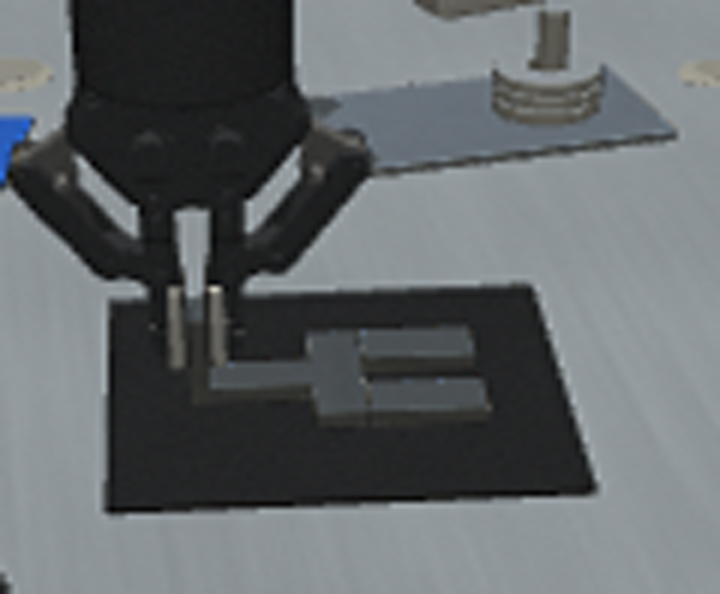

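Emit:
apply_moves(commands=[[[0,0,0,0,0.001,0,-1],[0,0,0,0,0.001,0,-1],[0,0,0,0,0.001,0,-1]]])

```text
clock: 13.63
tool_pos: [0.4609, 0.0169, -0.0066]
tcp_rot: [-90.0, -0.0, -94.7]
wrist_force: [-3.5, 0.2, 5.5]
grip_width: 0.077
```

Emit:
apply_moves(commands=[[[0,0,0,0,0.001,0,-1],[0,0,0,0,0.001,0,-1],[0,0,0,0,0.001,0,-1]]])

```text
clock: 13.88
tool_pos: [0.4609, 0.0169, -0.0067]
tcp_rot: [-90.0, -0.0, -94.7]
wrist_force: [-6.9, -0.4, 11.6]
grip_width: 0.079
```

Contact came at the predicted height. I'll ease off, then check centring before letting go.

Emit:
apply_moves(commands=[[[0,0,0,0,-0.0013,0,-1],[0,0,0,0,-0.0013,0,-1]]])

```text
clock: 14.05
tool_pos: [0.4611, 0.0169, -0.0066]
tcp_rot: [-90.0, -0.0, -94.7]
wrist_force: [-2.5, -0.3, 3.9]
grip_width: 0.079
```

```bash

python3 - <<'E'
from h import *
plan((.4609,.017,-.0066),-4.7)
d=get('scene'); f=d['frame']; g=f.max(-1)
save(cv2.resize(f[190:275,290:385],None,fx=7,fy=7,interpolation=cv2.INTER_CUBIC),'s16.png')
# plate mask inside mat: brighter than mat
m=np.zeros(g.shape,np.uint8); m[208:262,315:365]=((g>52)&(g<130))[208:262,315:365]
n,l,st,c=cv2.connectedComponentsWithStats(m); k=1+st[1:,4].argmax(); print(st[k])
cn=max(cv2.findContours((l==k).astype(np.uint8),0,1)[0],key=cv2.contourArea)
q=np.array([ray(d,u,v,.012)[:2] for u,v in cn[:,0]],np.float32)
c,s=np.cos(np.radians(-4.7)),np.sin(np.radians(-4.7))
a=(q-[.5107,.0129])@np.array([[c,-s],[s,c]])
print('plate rel mat (mat axes) min/max mm',(a.min(0)*1000).round(1),(a.max(0)*1000).round(1))
E
```

```text
turn [-0.0001  0.0001  0.0001] shift [-0.0001 -0.0001 -0.0003]
t 14.05 tcp [ 0.4611  0.0169 -0.0066] zyaw -4.69 F [-2.47 -0.33  3.92] w 0.079
[325 208  27  38 625]
plate rel mat (mat axes) min/max mm [-59.1 -32.9] [54.3 32.1]
```

View pics/s16.png

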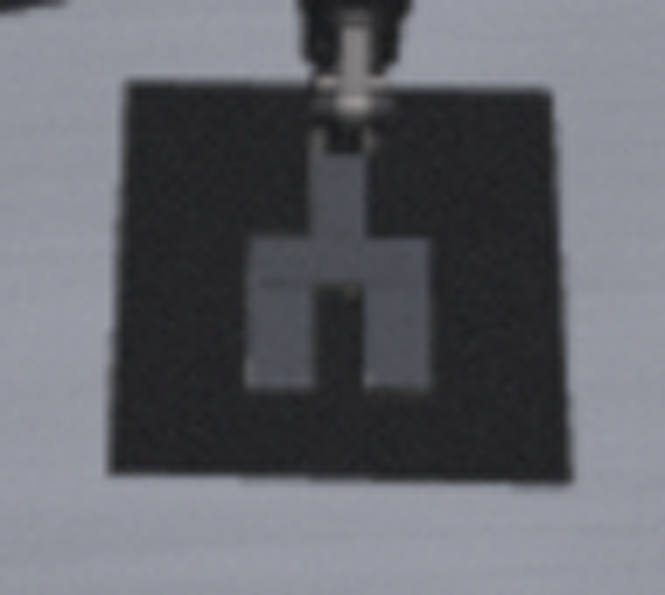

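The plate is centred: +54 mm at its far edge and ±32.5 mm across. Letting go.

Emit:
apply_moves(commands=[[[0,0,0,0,0,0,-0.85],[0,0,0,0,0,0,-0.7],[0,0,0,0,0,0,-0.5],[0,0,0,0,0,0,-0.4],[0,0,0,0,0,0,-0.4],[0,0,0,0,0,0,-0.4]]])

```text
clock: 14.6
tool_pos: [0.4607, 0.0169, -0.0073]
tcp_rot: [-90.0, -0.0, -94.7]
wrist_force: [0.1, 0.9, -0.9]
grip_width: 0.301
```

```bash

python3 - <<'E'
from h import *
plan((.4609,.017,-.0066),-4.7)
b=get('wrist'); save(b['frame'],'w17.png')
E
```

```text
turn [0.0002 0.0001 0.0001] shift [-0.0001 -0.0009  0.0002]
t 14.6 tcp [ 0.4607  0.0169 -0.0073] zyaw -4.69 F [ 0.09  0.88 -0.88] w 0.301
```

View pics/w17.png

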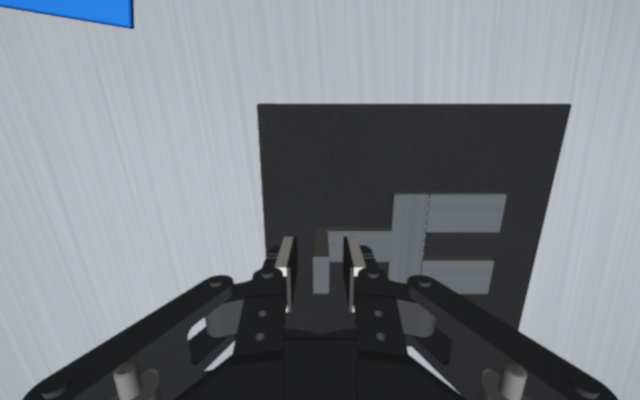

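The jaws are clear of the lug on both sides (pads at columns 290 and 350, lug at 321). Retreating straight up.

Emit:
apply_moves(commands=[[[0,0,0,0,-0.01,0,-0.4],[0,0,0,0,-0.03,0,-0.4],[0,0,0,0,-0.06,0,-0.4],[0,0,0,0,-0.1,0,-0.4],[0,0,0,0,-0.14,0,-0.4],[0,0,0,0,-0.18,0,-0.4],[0,0,0,0,-0.22,0,-0.4],[0,0,0,0,-0.24,0,-0.4],[0,0,0,0,-0.24,0,-0.4],[0,0,0,0,-0.24,0,-0.4]]])

```text
clock: 15.48
tool_pos: [0.4616, 0.0169, 0.1743]
tcp_rot: [-89.9, -0.0, -94.7]
wrist_force: [0.7, 0.2, -0.2]
grip_width: 0.298
```

Emit:
apply_moves(commands=[[[0,0,0,0,0,0,-0.4],[0,0,0,0,0,0,-0.4],[0,0,0,0,0,0,-0.4]]])

```text
clock: 15.73
tool_pos: [0.4594, 0.017, 0.171]
tcp_rot: [-90.2, -0.0, -94.7]
wrist_force: [0.6, 0.5, 0.0]
grip_width: 0.301
```

```bash

python3 - <<'E'
from h import *
d=get('scene'); save(cv2.resize(d['frame'][140:310,270:510],None,fx=3.3,fy=3.3),'s18.png')
a=get('side'); f=a['frame']; save(cv2.resize(f[100:240,260:400],None,fx=4.2,fy=4.2,interpolation=cv2.INTER_CUBIC),'c18.png')
P=cloud(d)
print('plate z',[np.nanmedian(P[v-1:v+2,u-1:u+2,2]).round(4) for u,v in [(329,240),(347,240),(338,226)]],'washer top z',np.nanmedian(P[268:272,444:447,2]),np.nanmedian(P[262:266,458:460,2]))
Q=cloud(get('wrist')); plan((.46,.017,.17),-4.7)
E
```

```text
plate z [np.float64(0.0154), np.float64(0.0143), np.float64(0.0158)] washer top z 0.03204987908965107 0.03138562732632966
turn [0.0009 0.0001 0.0001] shift [-0.      0.0023 -0.0001]
t 15.88 tcp [0.46   0.017  0.1717] zyaw -4.68 F [-0.02 -1.08  0.4 ] w 0.3
```

View pics/s18.png

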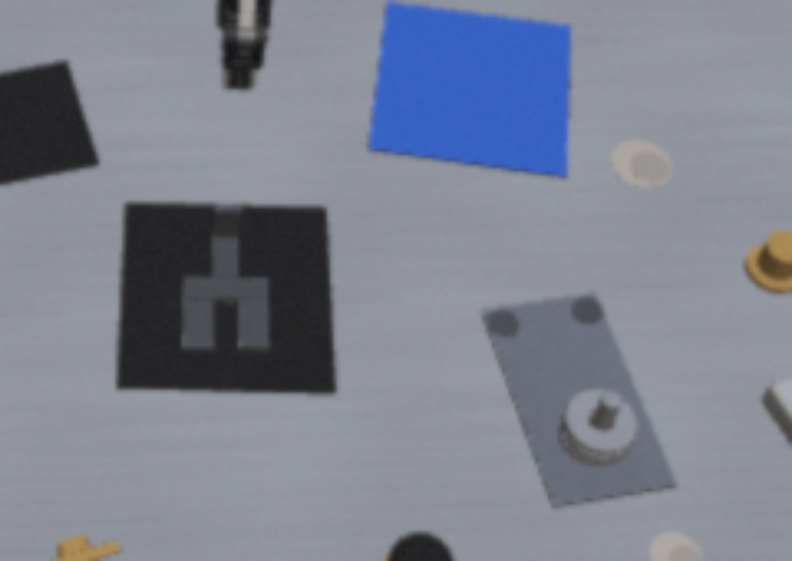

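View pics/c18.png

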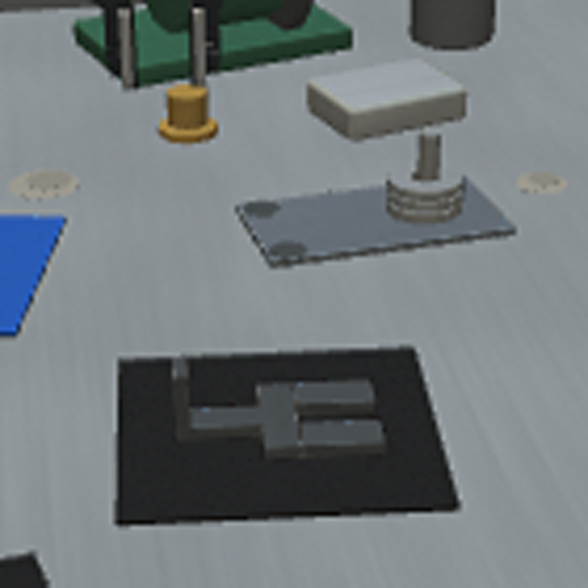

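The plate lies flat in the middle of the large black mat. The washers are down on their base, with the top face at about 29–32 mm against 29 mm nominal and the depth camera reading about 3 mm high. The gripper is clear.

```bash
python3 -c "
from h import *
print(order.finish_job()); print(r.sense()['clock'])"
```

```text
the job is handed in; nothing more can be done
None
the job is handed in; nothing more can be done
```

The bottom plate is out of the right-hand stack and lies flat on the middle of the large black mat, released. I handed the job in at about 16 s. I gripped the plate by its lug and drew it out level by about 73 mm. The washers dropped down their stud without being lifted. I then lowered the plate onto the mat until I felt light contact and let go.

**Last checks:**
- **Plate on the mat:** it lies flat with its top about 12 mm up. Just before release it was centred to within a millimetre or two. The final pictures show it in the middle, but I did not measure again after release.
- **Washers:** all three are on the stud and resting on the base. The top face read about 31–32 mm against 29 mm nominal; the depth camera reads about 3 mm high.
- **Forces:** the largest wrist-force component reported at the end of a move was about 12 N, as the plate was set down.
- **Gripper:** it is well clear, touching nothing.

**What disagreed:**
- **Finger length:** the real finger ends sat about 25 mm above the reported TCP. My first light pinch caught only the top of the lug, so I reopened, went lower with the force watched, and gripped again.
- **Grip reading:** on the 8 mm lug the opening read only about 6.5–7 mm.

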